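# Lift a cast keel weight from its mould and hold a hardness gauge on its test spot

### The arm

A 6-joint arm with a two-finger parallel gripper is mounted at the origin on a cart in front of the work surface, level with it; the furniture and walls round the work are solid. World frame = base frame: x ahead of the robot, y to its left, z up, the work surface at z = 0. Lengths are in m, angles in degrees, forces in N, time in s.
With the tool pointing down it reaches from about 0.4 to 0.825 m from the base axis. Payload 7 kg.
Tool frame: the origin (TCP) lies on the centre line of the jaws, within the pads' length; the fingertips stand 19 mm ahead of it and the grasp point (between the pads) is the TCP; z points along the fingers, y is the line along which they close (so a half turn about z gives the same grasp; the last joint's range is limited). The gripper opens to 88 mm and grips with 3 to 60 N. Pads are 19 mm wide; open, the fingers measure 130 mm over their backs; the gripper's body (78 mm by 193 mm) begins 47 mm behind the grasp point.
Start: joints at [-49.555, 20.546, 0.682, 0, -70.136, -16.507], TCP at [0.274, -0.617, 0.246] pointing down, gripper open.
Joint ranges: [-176.03, 176.03], [-82.01, 121.73], [-58.28, 71.71], [-173.87, 95.51], [-174.79, -0.11], [-173.66, 173.66]. Speed limits (degrees/s): [136.94, 136.94, 172.46, 180, 180, 180].

### API

Orientations are given as [roll, pitch, yaw] about the fixed x, y, z axes, in that order (R = Rz(yaw) Ry(pitch) Rx(roll)).
In Python, from plant import * gives the robot as it stands. The module is installed in compiled form; this text tells all that it offers.
- The arm moves only by the tool play_rows, never from a script. Its argument "deltas" is a list of rows, each a list of 6 numbers: the shift along the world's x, y, z scaled (see below), then the turn, a rotation vector about the world's x, y, z scaled (see below). A call has 1 to 10 rows; each row shifts and turns the commanded pose from where the row before left it; what a row does not reach is not made up. The controller multiplies each number of a shift by 800 mm and each number of a turn by 180 degrees. A row lasts 1/10 s, in which the tool goes at most 50 mm and 8.59 degrees, less where a joint would pass 70% of its speed; a pose out of reach is approached as far as the arm can. A call with a number of a shift or a turn outside -1 to 1 is refused whole. A call with a gripper value outside its range is refused whole. "gripper" is the gripper command: -1 is shut, 1 is fully open, values between are in proportion, set as the call begins (left out, the last holds). The fingers move at their own pace and stop on an object; the grip force is fixed at half the most. Time passes only in rows, so rows that do not move let the fingers close. It gives the time, the measured TCP pose, the force, the opening and the grip force at its end, in the units of the state.
- get_obs(): the state, without advancing time (a new reading comes with each control period).
- snapshot(name): name is "side" or "top" or "wrist"; returns (picture, depth): 420x560x3 uint8, blue, green, red; 420x560 float32, m along the optical axis (not along the pixel's ray), 0 where there is no reading.
- camera_model(name): a dict with "fx", "fy", "cx", "cy" (pixels), "world_to_cam" (4x4, takes a point from world to camera coordinates). Camera axes: x right, y down, z forward; pixel columns grow to the right and rows downward; lengths in m; the calibration is good to about 2 mm. A picture is of the moment at which its call begins: read the wrist's pose just before it. camera_model takes no time and is no camera call; for the wrist camera it gives the pose at the moment of the call.
- close_job(): hands the job in; it is judged then, once.
The state is a dict: "clock": time; "joint_pos": joint angles; "qvel": joint speeds; "tau": joint torques, N m; "tool_pos": TCP position; "orientation": TCP orientation; "force": force on the tool from outside, world axes, zero at the start; "moment": the same for the moment, N m; "opening": finger opening in m; "gripper_force": force on a finger pad.
Only numpy, scipy, OpenCV 4.12 (cv2) and the standard library are available. Lean on these libraries where they do the work, as an engineer would, in place of code of your own. Each camera call takes 0.05 s, during which the arm holds its last target. There are 200 camera calls.

### The job

Lift the cast keel weight out of its open mould, lay it flat in the middle of the steel test block, fin up, and let go of it. Then take the pen-shaped hardness gauge from its holder and hold it upright with its tip inside the raised ring on the casting, pressing lightly so that the spring plunger is about half-way in, never to its stop. Finish while still holding the gauge pressed there for the reading; do not tip the casting over and leave the other things on the desk alone.

Things in the scene. Friction and masses are not known exactly. Their poses are not given: they have to be found in the camera images.
- mould: open aluminium casting mould, fixed to the desk, 144 x 84 x 20 mm with an 18 mm clamp lug at either end; in its top a pocket 100 x 44 mm, 10 mm deep, in which the casting lies with 2 mm play all round. Origin at the centre of its underside on the desk, x along its length, z up
- keel: cast keel weight, dull grey metal, about 0.25 kg: flat shoe 96 x 40 x 10 mm (x, y, z) with an upright fin, 44 mm long (x -34 to +10 mm), 10 mm thick, 34 mm high. Origin at the centre of the shoe's underside, z up; test spot towards +x. Starts in the mould's pocket, its x along the mould's, underside 10 mm above the desk, shoe's top flush with the mould's
- keel_fin (a point): grip point in the fin of the casting: mid-length and mid-thickness of the fin (12 mm towards -x from the casting's centre), 22 mm above the shoe's top and 12 mm below the fin's top; x along the fin, y across its 10 mm thickness
- test_spot (a point): the marked test spot: on the top of the casting's shoe, 30 mm towards +x from its centre, at the middle of a raised ring (8 mm inner radius)
- anvil: steel test block 130 x 90 mm, 14 mm high on its rubber feet, fixed to the desk. Origin at the centre of its underside, x along its length, z up
- anvil_top (a point): centre of the top face of the steel test block, 14 mm above the desk
- holder: grey block 64 x 64 x 46 mm, fixed to the desk, with an upright through hole of 20 mm diameter in which the gauge stands. Origin at the centre of its underside
- gauge: pen-shaped hardness gauge, 0.13 kg, upright in the holder at the start. From the top: low round cap, square black grip 22 x 22 mm, 60 mm tall, square collar 28 x 28 x 5 mm resting on the holder, round barrel 14 mm across and 28 mm long, thin spring plunger. Origin on its axis at the collar's underside, z up, x and y square to the grip's flats; lift it 45 mm or more to clear the holder
- gauge_grip (a point): centre of the gauge's square grip, 34 mm above the collar's underside and 76 mm above the tip with the plunger out; its x and y are square to the flats
- gauge_tip (a point): tip of the gauge's plunger (6 mm in diameter, round end), 42 mm below the collar's underside when out; it moves with the plunger
- plunger (a joint): how far the gauge's spring plunger is pushed in, m: 0 fully out (14 mm shows below the barrel), 0.012 at its stop; about 0.4 N at first touch plus 0.4 N per mm, so about 2.8 N half-way (0.006)
- line_spool: bystander: spool of line, 62 mm across, 24 mm high; leave alone. Origin at the centre of its underside
- jar: bystander: small jar, 47 mm across, 98 mm high; leave alone. Origin at the centre of its underside
- parcel_tape: bystander: brown tape roll, 107 mm across, 50 mm high; leave alone. Origin at the centre of its underside
- masking_roll: bystander: flat pale tape roll, 108 mm across, 20 mm high; leave alone. Origin at the centre of its underside

How it is judged (in metres and radians):
On the way, in this order (a step that is already met when the one before it is completed fails the run):
1. the casting is held by the fingers, lifted clear of the mould (height (world z) of keel above 0.025 m and contact force between keel and the fingers above 1 N and contact force between keel and mould below 0.05 N and contact force between keel and anvil below 0.05 N), for 0.1 s.
2. the casting lies flat, fin up, in the middle of the steel block, let go (horizontal distance between keel and anvil_top below 0.03 m and z of keel in the frame of anvil_top between -0.004 and 0.004 m and angle between keel's own z axis and vertical below 0.08 rad and contact force between keel and anvil above 0.5 N and contact force between keel and the arm below 0.1 N and contact force between keel and the fingers below 0.1 N and linear speed of keel below 0.02 m/s), for 0.2 s.
At the end, for the whole second after the job is handed in: Casting flat, fin up, untouched on the steel block, centres within 30 mm. Gauge held in the fingers, clear of its holder, upright within 0.12 rad, tip within 5.5 mm of the ring's centre and pressing on the casting, plunger 3 to 9 mm in (0.8 to 8 N), all at rest, through the last second (all of step 2 and value of joint plunger between 0.003 and 0.009 m and horizontal distance between gauge_tip and test_spot below 0.0055 m and z of gauge_tip in the frame of test_spot below 0.003 m and angle between gauge's own z axis and vertical below 0.12 rad and contact force between gauge and keel between 0.8 and 8 N and contact force between gauge and the fingers above 2 N and contact force between gauge and holder below 0.05 N and linear speed of gauge below 0.02 m/s); the arm keeps its last pose, push and grip.
It fails at once if the gauge's plunger is pushed to its stop (value of joint plunger above 0.0115 m).
It fails at once if the casting is tipped over (angle between keel's own z axis and vertical above 0.8 rad).
It fails at once if another thing on the desk is moved by more than 30 mm (distance of any of line_spool, jar, parcel_tape, masking_roll from where it was at the start of the episode above 0.03 m).
It also fails if it takes over 58 s, if anything falls off the work surface, if the arm or the gripper's body presses on something with over 40 N, if the wrist force passes 120 N, or if a joint passes its speed limit or range.

## Working session

There is one attempt and no reset: what is moved stays moved. The work goes in short steps, Python scripts to look and compute and a tool call to move; the robot and the scene stay as the last step left them, time stands still between calls to the robot, and variables do not carry over. Pictures are saved under pics/ and viewed, at most 10 in all, crops included, and the job is handed in when it is done.

Besides the shell and the picture viewer there is one more tool, called after ">>>" as name(argument=value, ...), one argument or row to a line, values as JSON. play_rows: Moves the arm, as the interface text tells. Its arguments: {"type":"object","properties":{"deltas":{"type":"array","items":{"type":"array","items":{"type":"number","minimum":-1,"maximum":1}}},"gripper":{"type":"number"}},"required":["deltas"]}

```bash
mkdir -p pics; cat > h.py <<'E'
from plant import *
import numpy as np, cv2
def cloud(n):
    m=camera_model(n); im,d=snapshot(n)
    v,u=np.mgrid[:420,:560]
    c=np.stack([(u-m["cx"])/m["fx"]*d,(v-m["cy"])/m["fy"]*d,d],-1)
    T=np.linalg.inv(m["world_to_cam"])
    return im,d,c@T[:3,:3].T+T[:3,3],m
E
python3 - <<'E'
from h import *
print(get_obs())
for n in("top","side"):
    im,d,P,m=cloud(n); cv2.imwrite(f"pics/{n}0.png",im); np.savez(f"{n}0.npz",im=im,d=d,P=P)
    T=np.linalg.inv(m["world_to_cam"]);print(n,m["fx"],T.round(3).tolist())
E
```

```text
{'clock': 0.0, 'joint_pos': array([-4.95544851e+01,  2.05919269e+01,  6.36191605e-01, -1.97295870e-02,
       -7.01349427e+01, -1.65067125e+01]), 'qvel': array([-0.08466983,  0.01979243,  0.03161452, -0.04024975, -0.03253911,
        0.01821643]), 'tau': array([-1.54287100e-03, -5.82713413e+01,  2.93057227e+01,  6.99752927e+00,
        6.93239534e-03, -1.30689054e-04]), 'tool_pos': array([ 0.2736945 , -0.61655061,  0.24463669]), 'orientation': array([ 1.79907789e+02, -7.98376832e-03, -1.56067910e+02]), 'force': array([-0.00148212,  0.12050121, -0.46695813]), 'moment': array([-0.0230957 ,  0.01800591, -0.0039457 ]), 'gripper_force': 0.0, 'opening': 0.08778382647305295}
top 468.81661337483047 [[-0.026, -0.986, 0.164, 0.371], [-1.0, 0.026, -0.001, 0.137], [-0.003, -0.164, -0.986, 1.26], [0.0, 0.0, 0.0, 1.0]]
side 411.01497089533416 [[-0.885, -0.214, 0.414, 0.152], [-0.466, 0.434, -0.771, 0.877], [-0.015, -0.875, -0.484, 0.551], [0.0, 0.0, 0.0, 1.0]]
```

View pics/top0.png

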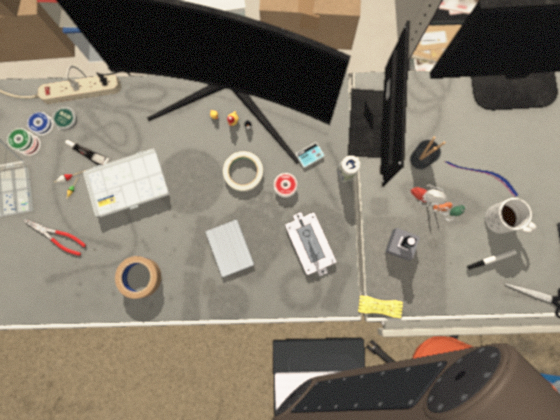

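View pics/side0.png

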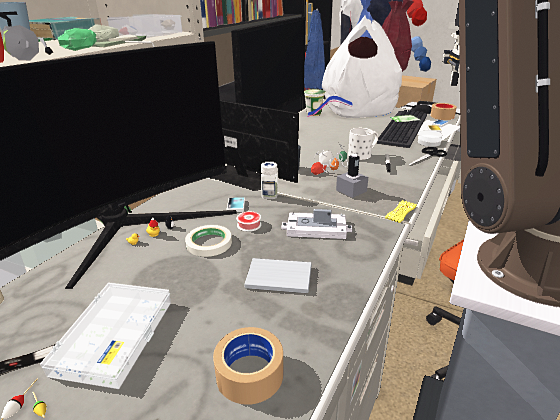

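The top view shows the mould and keel at about (311,244), the steel block at (230,248), the holder with gauge at (403,244), the jar at (350,165), and the tape and spool further off. Next I'll measure these from the depth images.

```bash
python3 - <<'E'
from h import *
z=np.load("top0.npz");P=z["P"];im=z["im"]
def rect(box,lo,hi,lab):
    u0,u1,v0,v1=box;Q=P[v0:v1,u0:u1].reshape(-1,3)
    q=Q[(Q[:,2]>lo)&(Q[:,2]<hi)]
    m=((P[v0:v1,u0:u1,2]>lo)&(P[v0:v1,u0:u1,2]<hi)).astype(np.uint8)
    n,l,s,_=cv2.connectedComponentsWithStats(m)
    k=1+np.argmax(s[1:,4]); q=P[v0:v1,u0:u1][l==k]
    r=cv2.minAreaRect((q[:,:2]*1000).astype(np.float32))
    print(lab,len(q),np.round(r[0],1),np.round(r[1],1),round(r[2],1),"medz",np.median(q[:,2]).round(4))
print("desk z",np.median(P[270:300,250:290,2]))
rect((200,262,210,285),.008,.03,"anvil")
rect((275,345,200,288),.012,.03,"mould")
rect((275,345,200,288),.045,.065,"fin")
rect((380,425,220,270),.03,.06,"holder")
rect((380,425,220,270),.09,.14,"gauge")
rect((335,365,145,185),.05,.14,"jar")
rect((270,302,165,200),.012,.04,"spool")
big=cv2.resize(np.hstack([im[205:285,190:350],im[205:285,370:450]]),None,fx=3.3,fy=3.3,interpolation=cv2.INTER_CUBIC)
cv2.imwrite("pics/crop1.png",big)
E
```

```text
desk z 0.0014553846256525338
anvil 1648 [476.9 274. ] [132.2  90. ] 20.1 medz 0.0152
mould 1610 [479.3  56.9] [160.5  84.8] 22.1 medz 0.0211
fin 72 [472.3  53.4] [43.6 10.1] 22.4 medz 0.0547
holder 520 [ 474.5 -181.6] [65.2 64.8] 67.7 medz 0.047
gauge 105 [ 474.2 -181.1] [22.9 22.6] 61.9 medz 0.1111
jar 365 [673.7 -45.5] [44.5 46.9] 12.9 medz 0.0972
spool 387 [644.  120.2] [59.4 61. ] 88.4 medz 0.0252
```

View pics/crop1.png

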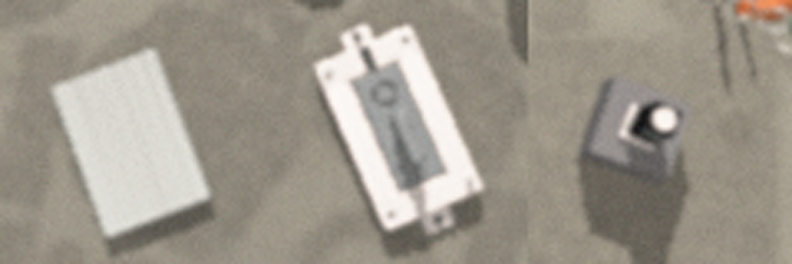

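The crop shows the ring at the upper-left end of the keel (about (385,92) in the crop), so the keel's +x points to world yaw ≈ +22°. The gauge is upright. I'll move above the mould.

>>> play_rows(
  deltas=[
    [0.025,0.05625,0,0,0,0],
    [0.025,0.05625,0,0,0,0],
    [0.025,0.05625,0,0,0,0],
    [0.025,0.05625,0,0,0,0],
    [0.025,0.05625,0,0,0,0],
    [0.025,0.05625,0,0,0,0],
    [0.025,0.05625,0,0,0,0],
    [0.025,0.05625,0,0,0,0],
    [0.025,0.05625,0,0,0,0],
    [0.025,0.05625,0,0,0,0],
  ],
  gripper=1,
)

```text
clock: 1.1
tool_pos: [0.4741, -0.1649, 0.2456]
orientation: [180.0, 0.0, -156.1]
force: [1.3, -0.9, 0.8]
opening: 0.0875
gripper_force: 0.0
```

>>> play_rows(
  deltas=[
    [0,0.055,0,0,0,0],
    [0,0.055,0,0,0,0],
    [0,0.055,0,0,0,-0.01],
    [0,0.055,0,0,0,0],
    [0,0.055,0,0,0,0],
    [0,0,0,0,0,0],
    [0,0,0,0,0,0],
  ],
)

```text
clock: 1.8
tool_pos: [0.4735, 0.0541, 0.2453]
orientation: [180.0, -0.0, -157.7]
force: [-0.1, -0.8, -0.4]
opening: 0.0876
gripper_force: 0.0
```

```bash
cat >> h.py <<'E'
def rect(P,lo,hi,lab,c,r=.12):
    m=((P[...,2]>lo)&(P[...,2]<hi)&(np.hypot(P[...,0]-c[0],P[...,1]-c[1])<r)).astype(np.uint8)
    n,l,s,_=cv2.connectedComponentsWithStats(m)
    k=1+np.argmax(s[1:,4]); q=P[l==k]
    R=cv2.minAreaRect((q[:,:2]*1000).astype(np.float32))
    print(lab,len(q),np.round(R[0],1),np.round(R[1],1),round(R[2],1),"medz",np.median(q[:,2]).round(4))
E
python3 - <<'E'
from h import *
o=get_obs();print(o["tool_pos"],o["orientation"],o["joint_pos"])
im,d,P,m=cloud("wrist");cv2.imwrite("pics/w1.png",im)
rect(P,.045,.065,"fin",(.473,.053));rect(P,.013,.03,"mould",(.479,.057))
rect(P,.008,.03,"anvil",(.477,.274))
E
```

```text
[0.47351563 0.05408446 0.24527218] [ 1.79996595e+02 -4.02451236e-02 -1.57708650e+02] [ 3.02393909e+01  1.55974808e+00 -2.34277443e+01 -9.85744871e-03
 -6.50518955e+01 -9.79438810e+01]
fin 356 [474.1  52. ] [43.9  9. ] 22.2 medz 0.0537
mould 7349 [485.6  57.8] [143.7  84.1] 22.1 medz 0.0199
anvil 3502 [461.3 266.3] [92.7 90.4] 19.7 medz 0.0141
```

View pics/w1.png

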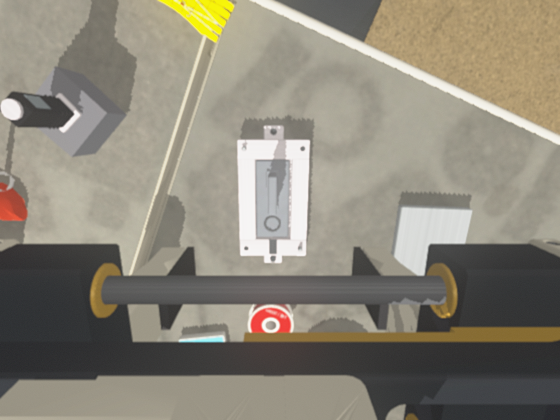

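The wrist view shows the keel square with the jaws, the fin at about (272,190) and the ring at (272,224). I'll descend and grip.

>>> play_rows(
  deltas=[
    [0.001,-0.0018,-0.045,0,0,-0.001],
    [0,0,-0.045,0,0,0],
    [0,0,-0.045,0,0,0],
    [0,0,-0.045,0,0,0],
    [0,0,-0.04,0,0,0],
    [0,0,-0.02,0,0,0],
    [0,0,-0.012,0,0,0],
    [0,0,0,0,0,0],
    [0,0,0,0,0,0],
  ],
)

```text
clock: 2.75
tool_pos: [0.4752, 0.0513, 0.0446]
orientation: [-180.0, 0.0, -158.1]
force: [-0.7, 0.0, 1.2]
opening: 0.0875
gripper_force: 0.0
```

>>> play_rows(
  deltas=[
    [0,0,0,0,0,0],
    [0,0,0,0,0,0],
    [0,0,0,0,0,0],
    [0,0,0,0,0,0],
    [0,0,0,0,0,0],
    [0,0,0,0,0,0],
    [0,0,0,0,0,0],
    [0,0,0,0,0,0],
    [0,0,0,0,0,0],
    [0,0,0,0,0,0],
  ],
  gripper=-1,
)

```text
clock: 3.75
tool_pos: [0.4746, 0.0516, 0.0439]
orientation: [-180.0, -0.0, -158.0]
force: [0.0, 0.1, 0.4]
opening: 0.0132
gripper_force: 0.0
```

>>> play_rows(
  deltas=[
    [0,0,0,0,0,0],
    [0,0,0,0,0,0],
    [0,0,0,0,0,0],
    [0,0,0,0,0,0],
    [0,0,0,0,0,0],
  ],
)

```text
clock: 4.25
tool_pos: [0.4746, 0.0517, 0.0439]
orientation: [180.0, 0.0, -158.0]
force: [-0.9, 1.3, -0.8]
opening: 0.01
gripper_force: 30.0
```

>>> play_rows(
  deltas=[
    [0,0,0.01,0,0,0],
    [0,0,0.02,0,0,0],
    [0,0,0.03,0,0,0],
    [0,0,0.03,0,0,0],
    [0,0,0,0,0,0],
    [0,0,0,0,0,0],
    [0,0,0,0,0,0],
  ],
)

```text
clock: 4.95
tool_pos: [0.4739, 0.0513, 0.1154]
orientation: [180.0, -0.1, -158.1]
force: [0.3, -0.7, -1.2]
opening: 0.01
gripper_force: 30.0
```

```bash
python3 - <<'E'
from h import *
o=get_obs();print(o["tool_pos"],o["orientation"],o["force"],o["opening"],o["gripper_force"])
im,d,P,m=cloud("side")
mk=(np.hypot(P[...,0]-.475,P[...,1]-.055)<.08)&(P[...,2]>.045)&(P[...,2]<.15)
t=im[150:280,240:400];cv2.imwrite("pics/s1.png",cv2.resize(t,None,fx=4,fy=4,interpolation=cv2.INTER_CUBIC))
E
```

```text
[0.47393322 0.05126521 0.1153549 ] [ 1.79994905e+02 -7.44113071e-02 -1.58064368e+02] [ 0.32520609 -0.69017491 -1.22806971] 0.009987339212585026 29.99871164560318
```

View pics/s1.png

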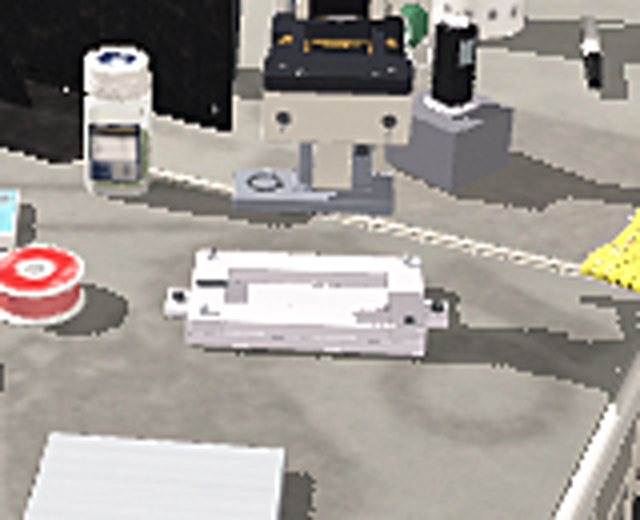

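The casting is held level, well clear of the mould. I'll carry it over the block and lower it.

>>> play_rows(
  deltas=[
    [-0.003,0.03,0,0,0,0],
    [-0.003,0.05,0,0,0,0],
    [-0.003,0.05,0,0,0,0],
    [0,0.05,0,0,0,0],
    [0,0.05,0,0,0,0],
    [0,0.03,0,0,0,0],
    [0,0.012,0,0,0,0],
    [0,0,0,0,0,0],
    [0,0,0,0,0,0],
    [0,0,0,0,0,0],
  ],
)

```text
clock: 6.0
tool_pos: [0.4672, 0.2679, 0.1156]
orientation: [-180.0, -0.1, -158.1]
force: [-0.3, -0.5, -2.4]
opening: 0.0098
gripper_force: 30.0
```

```bash
python3 - <<'E'
from h import *
o=get_obs();print(o["tool_pos"],o["orientation"],o["force"],o["joint_pos"])
im,d,P,m=cloud("wrist")
rect(P,.09,.11,"shoe?",(.48,.275),.09);rect(P,.06,.09,"shoe",(.48,.275),.09)
rect(P,.008,.03,"anvil",(.477,.274))
E
```

```text
[0.46722279 0.26792293 0.115644  ] [-1.79976216e+02 -5.68463531e-02 -1.58103279e+02] [-0.3078997  -0.49085311 -2.40609472] [ 5.06886749e+01  1.49219484e+01 -2.62842058e+01 -8.67841333e-03
 -4.88551198e+01 -1.18786228e+02]
shoe? 3500 [447.3 259. ] [30.3 39.7] 22.1 medz 0.0917
shoe 220 [433.9 253.6] [ 1.6 38.8] 23.1 medz 0.087
anvil 6293 [452.9 263.5] [75.  90.3] 20.0 medz 0.0139
```

>>> play_rows(
  deltas=[
    [0,0,-0.02,0,0,0],
    [0,0,-0.03,0,0,0],
    [0,0,-0.02,0,0,0],
    [0,0,-0.008,0,0,0],
    [0,0,-0.003,0,0,0],
    [0,0,-0.002,0,0,0],
    [0,0,-0.0005,0,0,0],
    [0,0,-0.0005,0,0,0],
    [0,0,0,0,0,0],
    [0,0,0,0,0,0],
  ],
)

```text
clock: 7.05
tool_pos: [0.4676, 0.2694, 0.0491]
orientation: [180.0, 0.0, -158.0]
force: [-0.1, 0.8, -1.7]
opening: 0.0099
gripper_force: 30.0
```

>>> play_rows(
  deltas=[
    [0,0,-0.0006,0,0,0],
    [0,0,-0.0006,0,0,0],
    [0,0,0,0,0,0],
    [0,0,0,0,0,0],
  ],
)

```text
clock: 7.45
tool_pos: [0.4675, 0.2693, 0.0479]
orientation: [180.0, 0.0, -158.0]
force: [-1.3, -0.4, 1.1]
opening: 0.0099
gripper_force: 30.0
```

Now at or within a fraction of a millimetre of contact: release and rise.

>>> play_rows(
  deltas=[
    [0,0,0,0,0,0],
    [0,0,0,0,0,0],
    [0,0,0,0,0,0],
    [0,0,0,0,0,0],
    [0,0,0,0,0,0],
    [0,0,0,0,0,0],
    [0,0,0,0,0,0],
    [0,0,0,0,0,0],
  ],
  gripper=0.2,
)

```text
clock: 8.25
tool_pos: [0.4675, 0.2693, 0.0478]
orientation: [180.0, 0.0, -158.0]
force: [-0.3, -0.5, -0.6]
opening: 0.0525
gripper_force: 0.0
```

>>> play_rows(
  deltas=[
    [0,0,0.01,0,0,0],
    [0,0,0.03,0,0,0],
    [0,0,0.05,0,0,0],
    [0,0,0.05,0,0,0],
    [0,0,0.05,0,0,0],
    [0,0,0.05,0,0,0],
    [0.02,0,0,0,0,0],
    [0.02,0,0,0,0,0],
    [0,0,0,0,0,0],
    [0,0,0,0,0,0],
  ],
)

```text
clock: 9.25
tool_pos: [0.4993, 0.2686, 0.2384]
orientation: [-179.9, -0.2, -158.1]
force: [-0.5, 0.9, 0.2]
opening: 0.0527
gripper_force: 0.0
```

```bash
cat >> h.py <<'E'
def ring(im,m,z,c,lab,P,half=.02,s=.00025,save=None):
    # rectified patch of plane z around c: rows = -x, cols = -y
    n=int(2*half/s); i,j=np.mgrid[:n,:n]
    X=c[0]+half-i*s; Y=c[1]+half-j*s
    C=np.stack([X,Y,np.full_like(X,z),np.ones_like(X)],-1)@m["world_to_cam"].T
    u=(C[...,0]/C[...,2]*m["fx"]+m["cx"]).astype(np.float32);v=(C[...,1]/C[...,2]*m["fy"]+m["cy"]).astype(np.float32)
    t=cv2.remap(im,u,v,cv2.INTER_CUBIC)
    if save: cv2.imwrite(save,cv2.resize(t,None,fx=3,fy=3))
    g=cv2.GaussianBlur(cv2.cvtColor(t,cv2.COLOR_BGR2GRAY),(0,0),2)
    h=cv2.HoughCircles(g,cv2.HOUGH_GRADIENT,1.5,20,param1=40,param2=15,minRadius=26,maxRadius=44)
    for a in (h[0][:3] if h is not None else []): print(lab,"ring",(c[0]+half-a[1]*s).round(4),(c[1]+half-a[0]*s).round(4),"r",a[2]*s)
E
python3 - <<'E'
from h import *
o=get_obs();print(o["tool_pos"],o["orientation"],o["force"])
for n in("wrist","top"):
    im,d,P,m=cloud(n);cv2.imwrite(f"pics/{n}2.png",im)
    rect(P,.05,.07,"fin",(.467,.269),.07);rect(P,.02,.03,"shoe",(.478,.274),.07);rect(P,.008,.018,"anvil",(.478,.273),.09)
    ring(im,m,.024,(.506,.285),n,P,save=f"pics/ring_{n}.png")
E
```

```text
[0.49925117 0.26857105 0.23835882] [-1.79945722e+02 -1.55248561e-01 -1.58105250e+02] [-0.47211737  0.91387631  0.20649126]
fin 415 [467.3 268.5] [42.8  9.5] 22.5 medz 0.0576
shoe 2403 [478.4 273.4] [95.7 39.9] 22.4 medz 0.024
anvil 5363 [479.1 273.3] [130.3  90. ] 19.9 medz 0.0139
wrist ring 0.5056 0.2842 r 0.0076625003
wrist ring 0.5003 0.2973 r 0.0071
fin 73 [465.9 269.8] [43.4 10.5] 22.6 medz 0.0585
shoe 328 [466.8 269.3] [73.9 43. ] 20.6 medz 0.0254
anvil 624 [459.6 267.7] [92.  90.4] 20.0 medz 0.0148
top ring 0.5093 0.2771 r 0.0067625
top ring 0.5206 0.2846 r 0.0084875
top ring 0.4902 0.2928 r 0.0075875004
```

The keel lies flat on the block, centred to about 1 mm, with the ring at (0.506, 0.285). Next is the gauge.

>>> play_rows(
  deltas=[
    [-0.003,-0.03,0,0,0,0.0228],
    [-0.003,-0.06,0,0,0,0.0228],
    [-0.003,-0.06,0,0,0,0.0228],
    [-0.003,-0.06,0,0,0,0.0228],
    [-0.003,-0.06,0,0,0,0.0228],
    [-0.003,-0.06,0,0,0,0.0228],
    [-0.003,-0.06,0,0,0,0.0228],
    [-0.003,-0.06,0,0,0,0.0228],
    [-0.003,-0.06,0,0,0,0.0228],
    [-0.003,-0.052,0,0,0,0.0228],
  ],
  gripper=0.2,
)

```text
clock: 10.35
tool_pos: [0.4745, -0.1823, 0.2396]
orientation: [180.0, -0.0, -116.8]
force: [0.7, -0.3, 0.2]
opening: 0.0525
gripper_force: 0.0
```

>>> play_rows(
  deltas=[
    [0,0,0,0,0,0],
    [0,0,0,0,0,0],
    [0,0,0,0,0,0],
  ],
)

```text
clock: 10.65
tool_pos: [0.4753, -0.1797, 0.2395]
orientation: [180.0, -0.0, -117.0]
force: [-0.1, 0.3, -0.5]
opening: 0.0529
gripper_force: 0.0
```

```bash
python3 - <<'E'
from h import *
o=get_obs();print(o["tool_pos"],o["orientation"])
im,d,P,m=cloud("wrist");cv2.imwrite("pics/w3.png",im)
c=(.474,-.181)
rect(P,.04,.0485,"holder",c,.06);rect(P,.05,.053,"collar",c,.04);rect(P,.06,.10,"gripsides",c,.03);rect(P,.106,.113,"griptop",c,.03);rect(P,.114,.13,"cap",c,.03)
E
```

```text
[ 0.47526774 -0.17973581  0.23953765] [ 1.79968858e+02 -4.66161645e-03 -1.17020540e+02]
holder 2402 [ 476.1 -182.8] [64.6 64. ] 67.9 medz 0.046
collar 104 [ 473.7 -187.6] [16.6 26.1] 62.8 medz 0.0512
gripsides 175 [ 471.5 -191.8] [ 2.9 22.4] 62.6 medz 0.0819
griptop 307 [ 476.  -183.7] [21.3 21. ] 63.0 medz 0.1097
cap 76 [ 473.8 -183.9] [10.9 14.8] 17.4 medz 0.1144
```

View pics/w3.png

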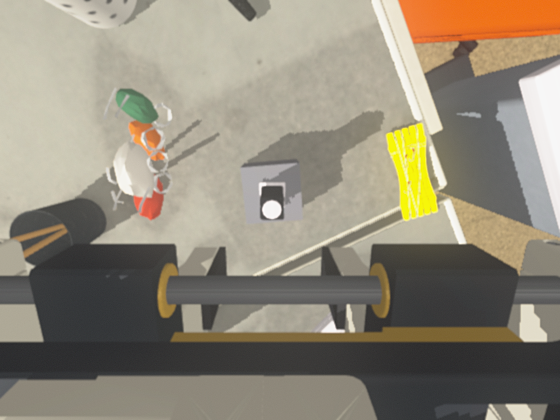

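The gauge cap is at (272,209) with its grip square to the jaws. I'll descend onto the grip.

>>> play_rows(
  deltas=[
    [0.001,-0.0045,-0.02,0,0,0],
    [0,0,-0.04,0,0,0],
    [0,0,-0.04,0,0,0],
    [0,0,-0.04,0,0,0],
    [0,0,-0.03,0,0,0],
    [0,0,-0.02,0,0,0],
    [0,0,-0.008,0,0,0],
    [0,0,0,0,0,0],
    [0,0,0,0,0,0],
  ],
)

```text
clock: 11.6
tool_pos: [0.477, -0.1835, 0.0822]
orientation: [-179.9, 0.0, -116.9]
force: [0.8, -0.6, 0.7]
opening: 0.0526
gripper_force: 0.0
```

>>> play_rows(
  deltas=[
    [0,0,0,0,0,0],
    [0,0,0,0,0,0],
    [0,0,0,0,0,0],
    [0,0,0,0,0,0],
    [0,0,0,0,0,0],
    [0,0,0,0,0,0],
    [0,0,0,0,0,0],
    [0,0,0,0,0,0],
    [0,0,0,0,0,0],
    [0,0,0,0,0,0],
  ],
  gripper=-1,
)

```text
clock: 12.6
tool_pos: [0.4762, -0.184, 0.0816]
orientation: [-180.0, -0.0, -117.0]
force: [-2.2, 0.5, 4.9]
opening: 0.0219
gripper_force: 30.0
```

>>> play_rows(
  deltas=[
    [0,0,0.01,0,0,0],
    [0,0,0.03,0,0,0],
    [0,0,0.04,0,0,0],
    [0,0,0.04,0,0,0],
    [0,0,0.02,0,0,0],
    [0,0,0,0,0,0],
    [0,0,0,0,0,0],
  ],
)

```text
clock: 13.3
tool_pos: [0.4759, -0.1838, 0.1932]
orientation: [180.0, 0.0, -117.0]
force: [-0.2, 0.5, -1.1]
opening: 0.0215
gripper_force: 30.0
```

>>> play_rows(
  deltas=[
    [0.003,0.03,0,0,0,0],
    [0.004,0.06,0,0,0,0],
    [0.004,0.06,0,0,0,0],
    [0.004,0.06,0,0,0,0],
    [0.004,0.06,0,0,0,0],
    [0.004,0.06,0,0,0,0],
    [0.004,0.06,0,0,0,0],
    [0.004,0.06,0,0,0,0],
    [0.004,0.06,0,0,0,0],
    [0.002,0.05,0,0,0,0],
  ],
)

```text
clock: 14.3
tool_pos: [0.5051, 0.2661, 0.1916]
orientation: [179.9, -0.1, -117.0]
force: [1.0, -1.3, -1.8]
opening: 0.0216
gripper_force: 30.0
```

>>> play_rows(
  deltas=[
    [0,0.02,0,0,0,0],
    [0,0.006,0,0,0,0],
    [0,0,0,0,0,0],
    [0,0,0,0,0,0],
    [0,0,0,0,0,0],
  ],
)

```text
clock: 14.8
tool_pos: [0.5058, 0.2835, 0.1934]
orientation: [180.0, -0.0, -117.1]
force: [-0.6, -0.4, -1.1]
opening: 0.0221
gripper_force: 30.0
```

>>> play_rows(
  deltas=[
    [0,0.001,-0.02,0,0,0],
    [0,0,-0.03,0,0,0],
    [0,0,-0.03,0,0,0],
    [0,0,-0.015,0,0,0],
    [0,0,-0.005,0,0,0],
    [0,0,0,0,0,0],
    [0,0,0,0,0,0],
    [0,0,0,0,0,0],
  ],
)

```text
clock: 15.6
tool_pos: [0.5064, 0.2861, 0.1145]
orientation: [-180.0, 0.1, -117.0]
force: [-0.6, 0.4, -2.2]
opening: 0.0219
gripper_force: 30.0
```

```bash
python3 - <<'E'
from h import *
o=get_obs();print(o["tool_pos"],o["orientation"],o["force"])
im,d,P,m=cloud("side")
p=m["world_to_cam"]@np.array([.506,.2847,.024,1]);u,v=int(p[0]/p[2]*m["fx"]+m["cx"]),int(p[1]/p[2]*m["fy"]+m["cy"])
print(u,v);cv2.imwrite("pics/s4.png",cv2.resize(im[v-65:v+35,u-65:u+65],None,fx=6,fy=6,interpolation=cv2.INTER_CUBIC))
# black/metal gauge axis: points near ring
for lo,hi in((.036,.047),(.05,.062),(.067,.073),(.074,.08)):
    k=(np.hypot(P[...,0]-.506,P[...,1]-.2847)<.025)&(P[...,2]>lo)&(P[...,2]<hi); print(lo,k.sum(),P[k].mean(0).round(4), np.ptp(np.nonzero(k)[1]) if k.sum() else 0)
    if k.sum():
        px=np.nonzero(k)[1];print("mid u",(px.min()+px.max())/2, "v",np.nonzero(k)[0].mean())
E
```

```text
[0.50637396 0.28608352 0.11454738] [-1.79963298e+02  1.02494985e-01 -1.16994978e+02] [-0.56502894  0.42843692 -2.19735222]
263 268
0.036 14 [0.497  0.2852 0.0434] 12
mid u 268.0 v 261.92857142857144
0.05 34 [0.4987 0.2876 0.0574] 15
mid u 267.5 v 256.7352941176471
0.067 14 [0.5022 0.2898 0.07  ] 6
mid u 263.0 v 251.78571428571428
0.074 0 [nan nan nan] 0<stdin>:8: RuntimeWarning: Mean of empty slice.
  ret = um.true_divide(
```

View pics/s4.png

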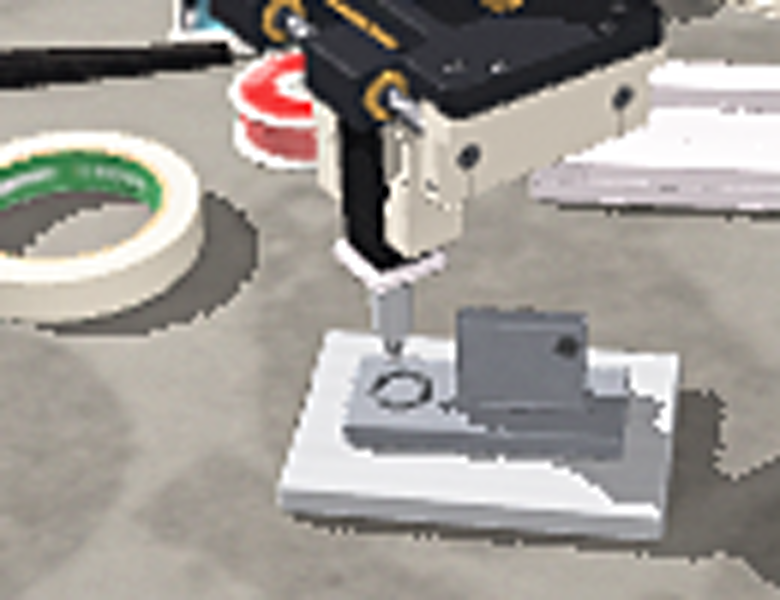

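Side view: the gauge is upright in the jaws. Its tip is at crop (395,354) and the ring centre at (402,388). I'll compare that offset with what the projection predicts.

```bash
python3 - <<'E'
from h import *
m=camera_model("side")
def pr(*p):
    q=m["world_to_cam"]@np.array([*p,1]);return np.array([(q[0]/q[2]*m["fx"]+m["cx"]-198)*6,(q[1]/q[2]*m["fy"]+m["cy"]-203)*6]).round(0)
o=get_obs();x,y,z=o["tool_pos"];print(x,y,z,o["orientation"])
print("ring",pr(.506,.2847,.024))
for h in (.0305,.0356,.0636,.0776): print(h,pr(x,y,z-h))
for dx,dy in((.003,0),(0,.003)): print(dx,dy,pr(x+dx,y+dy,z-.0776))
im,d=snapshot("side");t=cv2.resize(im[203:303,198:328],None,fx=6,fy=6,interpolation=cv2.INTER_CUBIC)
g=cv2.cvtColor(t,cv2.COLOR_BGR2GRAY)
r=g[360:415,360:445];k=(r<80).astype(np.uint8);pts=cv2.findNonZero(k)
cs,_=cv2.findContours(k,cv2.RETR_EXTERNAL,2)
for c in cs:
    if len(c)>25:(a,b)=cv2.fitEllipse(c)[:2];print("ell",a[0]+360,a[1]+360,b)
E
```

```text
0.5062599768848884 0.2860271845756812 0.11438322777746339 [-1.79971028e+02  8.98045811e-02 -1.16997504e+02]
ring [393. 391.]
0.0305 [385. 250.]
0.0356 [385. 262.]
0.0636 [388. 330.]
0.0776 [389. 363.]
0.003 0 [382. 361.]
0 0.003 [385. 368.]
```

>>> play_rows(
  deltas=[
    [-0.001,-0.0016,0,0,0,0],
    [0,0,-0.005,0,0,0],
    [0,0,-0.005,0,0,0],
    [0,0,-0.004,0,0,0],
    [0,0,0,0,0,0],
    [0,0,0,0,0,0],
    [0,0,0,0,0,0],
  ],
)

```text
clock: 16.4
tool_pos: [0.5051, 0.2844, 0.1022]
orientation: [-180.0, -0.0, -117.0]
force: [-1.0, 0.7, -1.3]
opening: 0.0218
gripper_force: 30.0
```

>>> play_rows(
  deltas=[
    [0,0,-0.002,0,0,0],
    [0,0,-0.002,0,0,0],
    [0,0,-0.002,0,0,0],
    [0,0,0,0,0,0],
    [0,0,0,0,0,0],
    [0,0,0,0,0,0],
  ],
)

```text
clock: 17.0
tool_pos: [0.5052, 0.2845, 0.0976]
orientation: [-180.0, 0.0, -117.0]
force: [-1.1, -0.1, 0.6]
opening: 0.0219
gripper_force: 30.0
```

```bash
python3 - <<'E'
from h import *
f=[]
for i in range(8):
    im,d=snapshot("side");o=get_obs();f.append([*o["force"],*o["tool_pos"]])
f=np.array(f);print(f.mean(0).round(4),f.std(0).round(4))
cv2.imwrite("pics/s5.png",cv2.resize(im[213:283,218:308],None,fx=8,fy=8,interpolation=cv2.INTER_CUBIC))
E
```

```text
[0.6501 0.5279 0.6325 0.5052 0.2845 0.0975] [0.2777 0.5412 0.6764 0.     0.     0.    ]
```

View pics/s5.png

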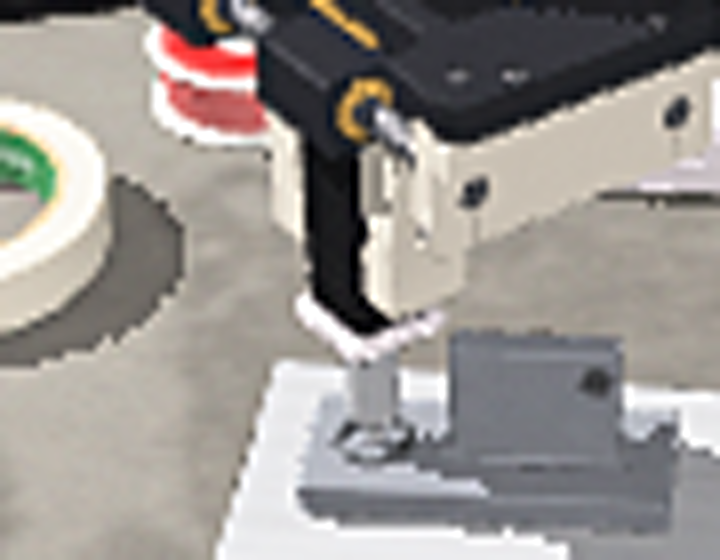

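The tip sits inside the ring at about (375,440). The contact force is about 1.9 N, so the plunger is about 4 mm in, as predicted. I'll press 2 mm more.

>>> play_rows(
  deltas=[
    [0,0,-0.0012,0,0,0],
    [0,0,-0.0012,0,0,0],
    [0,0,0,0,0,0],
    [0,0,0,0,0,0],
    [0,0,0,0,0,0],
    [0,0,0,0,0,0],
    [0,0,0,0,0,0],
    [0,0,0,0,0,0],
  ],
)

```text
clock: 18.2
tool_pos: [0.5051, 0.2844, 0.0955]
orientation: [-180.0, 0.0, -117.0]
force: [1.8, -0.4, 1.3]
opening: 0.022
gripper_force: 30.0
```

```bash
python3 - <<'E'
from h import *
f=[]
for i in range(10):
    im,d,P,m=cloud("side");o=get_obs();f.append([*o["force"],*o["tool_pos"]])
f=np.array(f);print(f.mean(0).round(4),o["orientation"],o["gripper_force"])
rect(P,.05,.07,"fin",(.467,.269),.045)
E
```

```text
[1.2054 0.9932 1.564  0.5051 0.2844 0.0955] [-1.79998797e+02  8.73374211e-03 -1.17003484e+02] 30.00016987323761
fin 180 [474.9 275.5] [67.4 18.9] 32.4 medz 0.058
```

```bash
python3 - <<'E'
from h import *
im=sum(snapshot("side")[0].astype(float) for _ in range(6))/6
t=im[253:283,245:285].astype(np.uint8)
t2=snapshot("top")[0]; m=camera_model("top");q=m["world_to_cam"]@np.array([.506,.2847,.024,1]);u,v=int(q[0]/q[2]*m["fx"]+m["cx"]),int(q[1]/q[2]*m["fy"]+m["cy"])
t2=t2[v-15:v+15,u-20:u+20]
cv2.imwrite("pics/s6.png",cv2.resize(np.hstack([t,t2]),None,fx=10,fy=10,interpolation=cv2.INTER_CUBIC))
f=np.array([get_obs()["force"]]);print(f)
E
```

```text
[[1.60404842 0.1988076  2.31076183]]
```

View pics/s6.png

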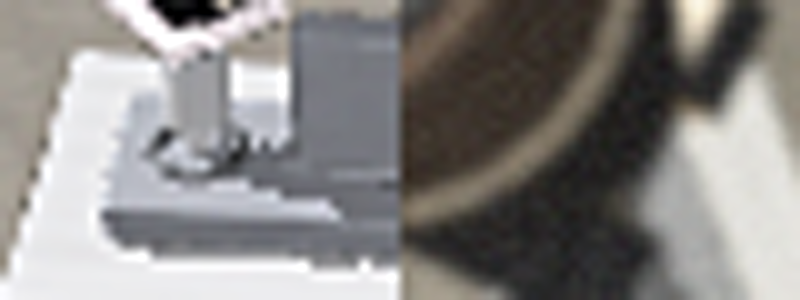

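The ring spans x≈148–245 and the barrel 172–228, so the gauge is centred to about 1 mm. The contact force is about 2.8 N, which is the half-way value. I'm handing in.

```bash
python3 -c "
from plant import *
print(close_job())"
```

```text
the job is handed in; nothing more can be done
None
```

The job is handed in, though no verdict came back: the casting lies flat, fin up and released, about 1 mm from the block's centre, and the gauge is held upright in the ring about 1 mm from its centre at roughly 2.8 N (plunger about 6 mm in).

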